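Emboss the card with the disc-headed press

ROBOT

A 6-joint arm with a two-finger parallel gripper is mounted at the origin on a cart in front of the work surface, level with it; the furniture and walls round the work are solid. World frame = base frame: x ahead of the robot, y to its left, z up, the work surface at z = 0. Lengths are in m, angles in rad, forces in N, time in s.
With the tool pointing down it reaches from about 0.35 to 0.775 m from the base axis. Payload 5.5 kg.
Tool frame: the origin (TCP) lies on the centre line of the jaws, within the pads' length; the fingertips stand 11 mm ahead of it and the grasp point (between the pads) lies 8 mm behind it; z points along the fingers, y is the direction in which the jaws open and shut (so a half turn about z gives the same grasp; the last joint's range is limited). The gripper opens to 85 mm and grips with 20 to 120 N. Pads are 22 mm wide; open, the fingers measure 114 mm over their backs; the gripper's body (76 mm by 85 mm) begins 54 mm behind the grasp point. The pads swing forward as they close: fully open they stand 13 mm farther back than shut.
Start: joints at [-0.14, 0.313, 0.046, 1.304, 0, 1.431], TCP at [0.575, -0, 0.242] pointing down, gripper open.
Joint ranges: [-2.76, 2.76], [-0.86, 1.69], [-1.03, 1.26], [-2.2, 2.34], [-1.47, 1.5], [-3.14, 3.14]. Speed limits (rad/s): [2.57, 2.57, 3.14, 3.14, 3.14, 3.14].

INTERFACE

Orientations are given as a unit quaternion [w, x, y, z].
In Python, from workcell import env, imaging, order gives the robot as it stands. The module is installed in compiled form; this text tells all that it offers.
- The arm moves only by the tool move_arm, never from a script. Its argument "deltas" is one flat list of numbers, 7 for each row, row after row: the gripper's target within -1 to 1 (shut at 1, half-way at 0, fully open at -1), then the shift along the tool's x, y, z in m, then the turn, a rotation vector about the tool's x, y, z in degrees. In form: [jaw, tx, ty, tz, ax, ay, az, jaw, tx, ty, tz, ax, ay, az, ...]. A call has 1 to 10 rows; each row shifts and turns the commanded pose from where the row before left it, along the tool's axes as they then stand; what a row does not reach is not made up. A row lasts 1/8 s, in which the tool goes at most 62.5 mm and 10.7 degrees, less where a joint would pass 70% of its speed; a pose out of reach is approached as far as the arm can. A call is refused whole if a number of a shift passes 0.0625 or a number of a turn 10.7, either way. A call with a gripper value outside its range is refused whole. The fingers move at their own pace and stop on an object; "squeeze" is the grip in N (left out, the last holds). Time passes only in rows, so rows that do not move let the fingers close. It gives the time, the measured TCP pose, the force and the opening at its end, in the units of the state.
- env.get_state(): the state, without advancing time (a new reading comes with each control period).
- imaging.read_camera(name): name is "scene" or "side" or "wrist"; returns a dict with "img" (480x640x3 uint8, red, green, blue), "z_map" (480x640 float32, m along the optical axis (not along the pixel's ray), 0 where there is no reading), "fx", "fy", "cx", "cy" (pixels), "dist" ([k1, k2, p1, p2, k3] as OpenCV has them; the pictures are not rectified), "rvec" (rotation vector, rad) and "tvec" (3), from world to camera coordinates, as OpenCV has them. Camera axes: x right, y down, z forward; pixel columns grow to the right and rows downward; lengths in m; the calibration is good to about 2 mm. A picture is of the moment at which its call begins.
- order.hand_in(): hands the job in, once; it reports no verdict.
Trained networks look in a picture, given as the dict that the camera call returned (one of the last four; its "shot" number tells which), for a name from the list of things; names that differ only in an ending like _2 or _b are one class to them, and where a whole thing is asked for, a point or a joint stands for the part that bears it (a point fixed in the world has none). Each returns a list of dicts, best first, with "confidence" (0 to 1); they miss things now and then, are a little off and sometimes report something else, mostly with a low value. They report only what shows in the picture. A call takes as long as a camera call.
- imaging.recognise(picture, thing): "centre" ([column, row] in pixels, amid what is visible of it).
- imaging.cut_out(picture, thing): "mask" (480x640 bool, what is visible of it) and "centre" ([column, row] in pixels, amid what is visible of it).
The state is a dict: "clock": time; "joint_pos": joint angles; "qvel": joint speeds; "tau": joint torques, N m; "tcp_pos": TCP position; "orientation": TCP orientation; "wrist_force": force on the tool from outside, world axes, zero at the start; "ft_torque": the same for the moment, N m; "finger_gap": finger opening in m.
Only numpy, scipy, OpenCV 4.12 (cv2) and the standard library are available. Lean on these libraries where they do the work, as an engineer would, in place of code of your own. Each camera call takes 0.05 s, during which the arm holds its last target.

TASK

Three small embossing presses stand on the table, each with a slip of card in its jaw. With your fingertips, gently press the wide round disc head of the one press all the way down, keep it down for about a second and a half so that the mark takes, then let it spring up again and take your hand away. Do not grasp, lift, shove or tip that press, and leave the other two presses and everything else on the table alone.

Things in the scene. Friction and masses are not known exactly. Their poses are not given: they have to be found in the camera images.
- disc_press: A table-top embossing press, grey, loose, about 0.76 kg: foot plate 86 mm (x) by 66 mm (y), rear column on its +x side, a slip of white card in its jaw sticking out 13 mm beyond the foot at -x. Same stand for all three presses. Origin: centre of the underside on the table, straight below the plunger; z up. Its plunger head is a wide round dark-wood disc, 48 mm across. This is the press to use.
- disc_top (a point): Centre of the flat top face of the plunger head (a wide round dark-wood disc, 48 mm across, 12 mm thick); it moves with the head. 92 mm above the table when the head is up, 80 mm when fully down; the underside of the head is 12 mm lower and nothing of the press stands higher.
- disc_head (a joint): How far this head is pressed down, m: 0 up, 0.012 fully down on its stop. A spring returns it: about 3.6 N to start it moving, 7.2 N when fully down; on the stop it is rigid.
- small_press: A table-top embossing press, grey, loose, about 0.76 kg: foot plate 86 mm (x) by 66 mm (y), rear column on its +x side, a slip of white card in its jaw sticking out 13 mm beyond the foot at -x. Same stand for all three presses. Origin: centre of the underside on the table, straight below the plunger; z up. Its plunger head is a small round dark-wood button, 26 mm across. Not to be used.
- small_top (a point): Centre of the flat top face of the plunger head (a small round dark-wood button, 26 mm across, 12 mm thick); it moves with the head. 92 mm above the table when the head is up, 80 mm when fully down; the underside of the head is 12 mm lower and nothing of the press stands higher.
- small_head (a joint): How far this head is pressed down, m: 0 up, 0.012 fully down on its stop. A spring returns it: about 3.6 N to start it moving, 7.2 N when fully down; on the stop it is rigid.
- bar_press: A table-top embossing press, grey, loose, about 0.76 kg: foot plate 86 mm (x) by 66 mm (y), rear column on its +x side, a slip of white card in its jaw sticking out 13 mm beyond the foot at -x. Same stand for all three presses. Origin: centre of the underside on the table, straight below the plunger; z up. Its plunger head is an oblong dark-wood bar, 64 mm (y) by 22 mm (x). Not to be used.
- bar_top (a point): Centre of the flat top face of the plunger head (an oblong dark-wood bar, 64 mm (y) by 22 mm (x), 12 mm thick); it moves with the head. 92 mm above the table when the head is up, 80 mm when fully down; the underside of the head is 12 mm lower and nothing of the press stands higher.
- bar_head (a joint): How far this head is pressed down, m: 0 up, 0.012 fully down on its stop. A spring returns it: about 3.6 N to start it moving, 7.2 N when fully down; on the stop it is rigid.
- gouge_a: Lino gouge with a mushroom-shaped wooden handle, 137x25x25 mm, lying loose between the presses, length along its x; origin at its middle on the table. A bystander.
- eraser: Small eraser, 21x45x13 mm, loose between the presses, length along its y; origin at the centre of its underside. A bystander.
- sanding_block: Cork sanding block, 42x72x30 mm, loose, nearer the robot than the presses; origin at the centre of its underside. A bystander.
- paint_tube: Paint tube, 94x29x22 mm, lying loose nearer the robot than the presses, length along its x; origin at the centre of its underside. A bystander.
- clip: Bulldog clip, 58x50x26 mm, loose near the right edge of the table; origin at the centre of its underside. A bystander.

How it is judged:
By the outcome, as a careful person would: the job done as asked, in the order asked, and still so for the second after the job is handed in, with the robot touching nothing.
It also fails if it takes over 32 s, if anything falls off the work surface, if the arm or the gripper's body presses on something with over 40 N, if the wrist force passes 120 N, or if a joint passes its speed limit or range.

## Working session

There is one attempt and no reset: what is moved stays moved. The work goes in short steps, Python scripts to look and compute and a tool call to move; the robot and the scene stay as the last step left them, time stands still between calls to the robot, and variables do not carry over. Pictures are saved under pics/ and viewed, and the job is handed in when it is done.

Besides the shell and the picture viewer there is one more tool, called after "Call:" as name(argument=value, ...), one argument or row to a line, values as JSON. move_arm: Moves the arm, as the interface text tells. Its arguments: {"type":"object","properties":{"deltas":{"type":"array"},"squeeze":{"type":"number"}},"required":["deltas"]}

```bash
mkdir -p pics; cat > h.py <<'E'
import numpy as np,cv2
from workcell import env,imaging,order
def world(p,uv,z=None):
    K=np.array([[p['fx'],0,p['cx']],[0,p['fy'],p['cy']],[0,0,1.]])
    uv=np.array(uv,float).reshape(-1,1,2)
    n=cv2.undistortPoints(uv,K,np.array(p['dist'],float)).reshape(-1,2)
    R=cv2.Rodrigues(np.array(p['rvec'],float))[0];t=np.array(p['tvec'],float).reshape(3)
    d=np.c_[n,np.ones(len(n))]
    if z is not None: # intersect plane z
        C=-R.T@t; dw=d@R
        return C+dw*((z-C[2])/dw[:,2])[:,None]
    zz=np.array([p['z_map'][int(round(b)),int(round(a))] for a,b in uv.reshape(-1,2)])
    return (d*zz[:,None]-t)@R
def save(p,n): cv2.imwrite('pics/'+n,p['img'][:,:,::-1])
E
python3 - <<'E'
from h import *
s=env.get_state();print(s)
for c in ['scene','side']:
    p=imaging.read_camera(c);save(p,c+'0.png')
    for th in ['disc_press','disc_top','small_top','bar_top']:
        for r in imaging.cut_out(p,th)[:2]:
            m=r['mask'];v,u=np.nonzero(m)
            w=world(p,np.c_[u,v]);ok=p['z_map'][v,u]>0;w=w[ok]
            top=w[abs(w[:,2]-.092)<.005]
            print(c,th,round(r['confidence'],2),np.round(r['centre']),m.sum(),len(top), top.mean(0).round(4) if len(top) else w.mean(0), (top.min(0).round(3),top.max(0).round(3)) if len(top) else '')
E
```

```text
{'clock': 0.0, 'joint_pos': array([-1.39607206e-01,  3.13991255e-01,  4.49840795e-02,  1.30361539e+00,
        3.46109570e-06,  1.43118960e+00]), 'qvel': array([ 0.00124773, -0.00028232,  0.00034552, -0.00074156,  0.00121268,
        0.00119074]), 'tau': array([-2.90074182e-03, -4.80629075e+01,  2.98531097e+01,  1.95313990e-02,
       -3.83516899e-04, -4.27451073e-05]), 'tcp_pos': array([5.74504817e-01, 5.68223674e-05, 2.41416154e-01]), 'orientation': array([-7.30279556e-04,  7.07106656e-01,  7.07106317e-01, -5.48160386e-04]), 'wrist_force': array([-0.04259116, -0.0490282 , -0.26073219]), 'ft_torque': array([-0.00231434, -0.03163525, -0.02225814]), 'finger_gap': 0.08512548842043932}
scene disc_press 0.94 [228. 213.] 1628 267 [0.4957 0.2219 0.0914] (array([0.472, 0.199, 0.087]), array([0.518, 0.245, 0.096]))
scene disc_top 0.57 [228. 192.] 334 258 [0.4955 0.2212 0.0913] (array([0.472, 0.199, 0.087]), array([0.518, 0.245, 0.096]))
scene small_top 0.57 [316. 232.] 144 99 [ 0.527  -0.0008  0.0912] (array([ 0.516, -0.013,  0.087]), array([0.539, 0.012, 0.094]))
scene bar_top 0.91 [409. 282.] 452 342 [ 0.5376 -0.2019  0.0912] (array([ 0.527, -0.231,  0.087]), array([ 0.55 , -0.169,  0.095]))
side disc_press 0.8 [287. 356.] 3937 636 [0.4963 0.2316 0.091 ] (array([0.474, 0.206, 0.087]), array([0.52 , 0.252, 0.094]))
side disc_top 0.85 [287. 324.] 814 631 [0.4962 0.2317 0.091 ] (array([0.474, 0.206, 0.087]), array([0.52 , 0.252, 0.094]))
side small_top 0.63 [295. 245.] 229 86 [0.5278 0.0097 0.0899] (array([ 0.517, -0.005,  0.087]), array([0.539, 0.02 , 0.092]))
side bar_top 0.7 [313. 197.] 251 137 [ 0.5404 -0.1901  0.09  ] (array([ 0.53 , -0.227,  0.087]), array([ 0.551, -0.162,  0.093]))
```

```bash
python3 - <<'E'
from h import *
p=imaging.read_camera('wrist');save(p,'wrist0.png')
for th in ['disc_top','small_top','bar_top']:
    for r in imaging.cut_out(p,th)[:2]:
        m=r['mask'];v,u=np.nonzero(m)
        w=world(p,np.c_[u,v]);top=w[abs(w[:,2]-.092)<.006]
        print(th,r['confidence'],r['centre'],top.mean(0) if len(top) else w.mean(0))
a=cv2.imread('pics/scene0.png');b=cv2.imread('pics/side0.png');
E
```

```text
disc_top 0.35 [155.6, 287.1] [ 0.408931   -0.08434722  0.02590039]
small_top 0.84 [261.1, 218.9] [0.5289118  0.0054451  0.09055043]
bar_top 0.47 [284.7, 391.3] [ 0.54313496 -0.16483216  0.08689339]
```

View pics/scene0.png

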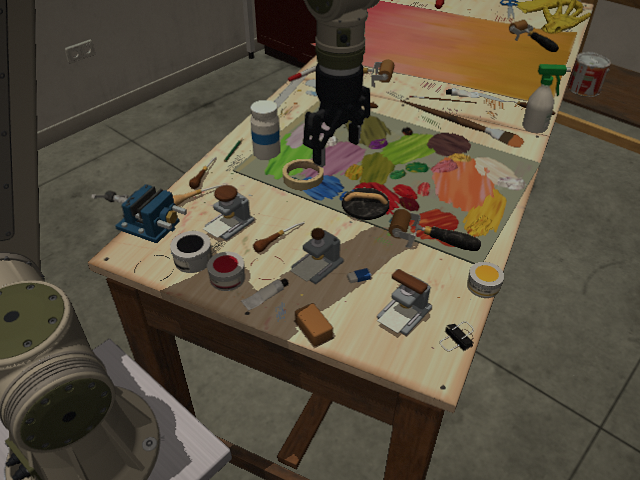

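View pics/side0.png

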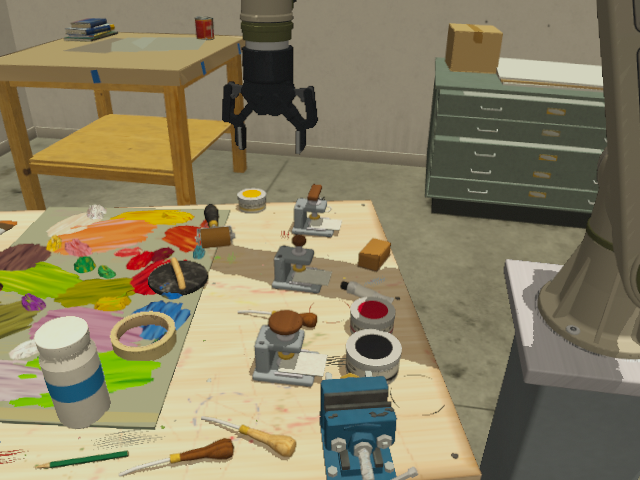

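```bash
sleep 1
```

```text
(no output)
```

View pics/wrist0.png

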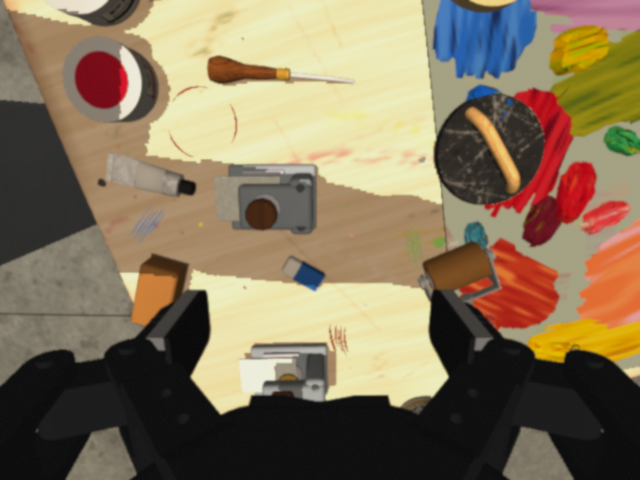

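Call:
move_arm(
  deltas=[1, 0.026, -0.009, 0, 0, 0, 0, 1, 0.026, -0.009, 0, 0, 0, 0, 1, 0.026, -0.009, 0, 0, 0, 0, 1, 0.026, -0.009, 0, 0, 0, 0, 1, 0.026, -0.009, 0, 0, 0, 0, 1, 0.026, -0.009, 0, 0, 0, 0, 1, 0.026, -0.009, 0, 0, 0, 0, 1, 0.026, -0.009, 0, 0, 0, 0, 1, 0, 0, 0, 0, 0, 0],
  squeeze=20,
)

```text
clock: 1.82
tcp_pos: [0.5024, 0.2093, 0.2424]
orientation: [0.0, 0.706, 0.708, 0.0]
wrist_force: [0.4, -1.1, 0.6]
finger_gap: -0.0
```

```bash
cat > look.py <<'E'
from h import *
import sys
s=env.get_state();print(s['clock'],s['tcp_pos'].round(4),s['orientation'].round(3),s['finger_gap'],s['wrist_force'].round(2))
for c in ['wrist','side','scene']:
    p=imaging.read_camera(c);save(p,c+sys.argv[1]+'.png')
    for r in imaging.cut_out(p,'disc_top')[:2]:
        v,u=np.nonzero(r['mask']);w=world(p,np.c_[u,v])[p['z_map'][v,u]>0]
        t=w[abs(w[:,2]-.092)<.006]
        if len(t)>20:
            e=cv2.minEnclosingCircle(t[:,:2].astype(np.float32))
            print(c,r['confidence'],np.round(r['centre']),t.mean(0).round(4),len(t),np.round(e[0],4),round(e[1],4))
E
python3 look.py 1
```

```text
1.825 [0.5024 0.2093 0.2424] [0.    0.706 0.708 0.   ] -3.570137932374366e-05 [ 0.38 -1.1   0.61]
wrist 0.97 [315. 195.] [0.497  0.2284 0.0906] 2699 [0.497  0.2274] 0.0234
side 0.79 [287. 325.] [0.4962 0.2322 0.0908] 655 [0.4967 0.2298] 0.0242
scene 0.92 [226. 191.] [0.4961 0.2207 0.0911] 260 [0.4965 0.2221] 0.0237
```

View pics/wrist1.png

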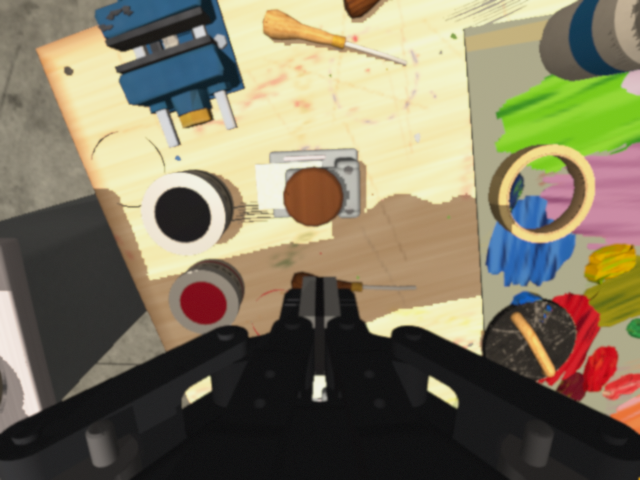

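Call:
move_arm(
  deltas=[1, 0.009, -0.003, 0.01, 0, 0, 0, 1, 0.009, -0.0025, 0.025, 0, 0, 0, 1, 0, 0, 0.03, 0, 0, 0, 1, 0, 0, 0.03, 0, 0, 0, 1, 0, 0, 0.02, 0, 0, 0, 1, 0, 0, 0.005, 0, 0, 0, 1, 0, 0, 0, 0, 0, 0],
)

```text
clock: 3.0
tcp_pos: [0.4974, 0.2261, 0.1222]
orientation: [-0.0, 0.707, 0.707, -0.0]
wrist_force: [0.8, -0.3, 0.9]
finger_gap: -0.0
```

```bash
python3 look.py 2
```

```text
3.0 [0.4974 0.2261 0.1222] [-0.     0.707  0.707 -0.   ] -4.158789202924511e-05 [ 0.8  -0.28  0.95]
wrist 0.59 [323. 261.] [0.4968 0.2358 0.0903] 4888 [0.4967 0.2279] 0.024
side 0.76 [287. 326.] [0.4957 0.2326 0.0909] 630 [0.4969 0.2296] 0.0236
scene 0.84 [226. 192.] [0.4951 0.2214 0.091 ] 279 [0.4955 0.2244] 0.0257
```

View pics/wrist2.png

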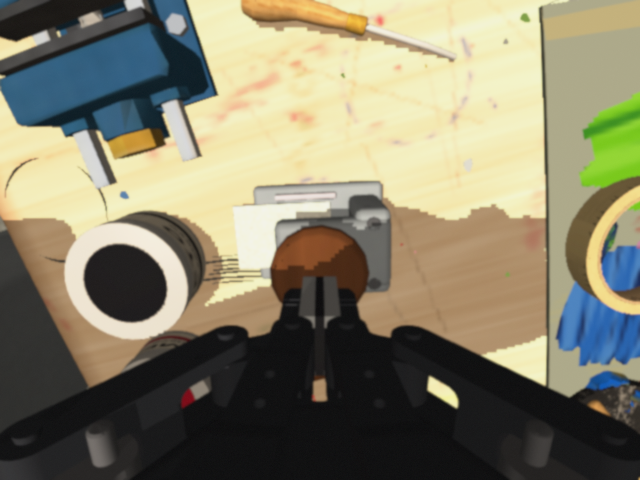

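View pics/side2.png

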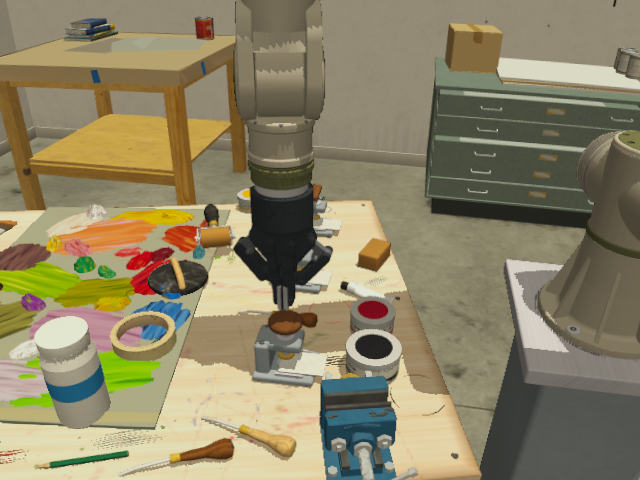

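The fingertips sit above the disc in both views: at about (320,285) in the wrist picture, with the disc centred near (320,270), and at (284,308) in the side picture. Next I lower to contact.

Call:
move_arm(
  deltas=[1, 0.001, 0, 0.006, 0, 0, 0, 1, 0, 0, 0.005, 0, 0, 0, 1, 0, 0, 0.003, 0, 0, 0, 1, 0, 0, 0.002, 0, 0, 0, 1, 0, 0, 0, 0, 0, 0],
)

```text
clock: 3.92
tcp_pos: [0.4974, 0.2269, 0.1061]
orientation: [-0.0, 0.707, 0.707, -0.0]
wrist_force: [-0.5, -0.3, -1.0]
finger_gap: 0.0001
```

Call:
move_arm(
  deltas=[1, 0, 0, 0.002, 0, 0, 0, 1, 0, 0, 0.002, 0, 0, 0, 1, 0, 0, 0, 0, 0, 0],
)

```text
clock: 4.3
tcp_pos: [0.4977, 0.227, 0.1026]
orientation: [0.0, 0.707, 0.707, 0.0]
wrist_force: [-0.1, -0.5, 2.9]
finger_gap: -0.0003
```

Call:
move_arm(
  deltas=[1, 0, 0, 0.002, 0, 0, 0, 1, 0, 0, 0.002, 0, 0, 0, 1, 0, 0, 0, 0, 0, 0],
)

```text
clock: 4.68
tcp_pos: [0.4977, 0.227, 0.0984]
orientation: [0.0, 0.707, 0.707, 0.0]
wrist_force: [-0.8, 0.3, 4.5]
finger_gap: 0.0002
```

Call:
move_arm(
  deltas=[1, 0, 0, 0.002, 0, 0, 0, 1, 0, 0, 0.002, 0, 0, 0, 1, 0, 0, 0.0015, 0, 0, 0, 1, 0, 0, 0.001, 0, 0, 0, 1, 0, 0, 0, 0, 0, 0],
)

```text
clock: 5.3
tcp_pos: [0.4977, 0.227, 0.092]
orientation: [0.0, 0.707, 0.707, 0.0]
wrist_force: [-0.4, -0.7, 6.1]
finger_gap: 0.0001
```

Call:
move_arm(
  deltas=[1, 0, 0, 0.001, 0, 0, 0, 1, 0, 0, 0, 0, 0, 0],
)

```text
clock: 5.55
tcp_pos: [0.4978, 0.227, 0.0911]
orientation: [0.0, 0.707, 0.707, 0.0]
wrist_force: [-1.6, -0.8, 6.6]
finger_gap: -0.0002
```

Call:
move_arm(
  deltas=[1, 0, 0, 0.0006, 0, 0, 0, 1, 0, 0, 0, 0, 0, 0],
)

```text
clock: 5.8
tcp_pos: [0.4978, 0.2271, 0.091]
orientation: [0.0, 0.707, 0.707, 0.0]
wrist_force: [-1.4, 0.8, 9.4]
finger_gap: 0.0001
```

The head is on its stop: force rose from 6.6 to 9.4 N with no further travel. I'll press a touch firmer and hold.

Call:
move_arm(
  deltas=[1, 0, 0, 0.0005, 0, 0, 0, 1, 0, 0, 0, 0, 0, 0, 1, 0, 0, 0, 0, 0, 0, 1, 0, 0, 0, 0, 0, 0, 1, 0, 0, 0, 0, 0, 0, 1, 0, 0, 0, 0, 0, 0, 1, 0, 0, 0, 0, 0, 0, 1, 0, 0, 0, 0, 0, 0],
)

```text
clock: 6.8
tcp_pos: [0.4978, 0.2271, 0.0909]
orientation: [0.0, 0.707, 0.707, 0.001]
wrist_force: [-3.9, -2.2, 12.5]
finger_gap: 0.0001
```

```bash
python3 - <<'E'
from h import *
p=imaging.read_camera('side');save(p,'side3.png')
print(env.get_state()['wrist_force'],env.get_state()['tcp_pos'])
r=imaging.cut_out(p,'disc_top')[0];v,u=np.nonzero(r['mask']);w=world(p,np.c_[u,v]);print(np.percentile(w[:,2],[10,50,75,90]))
cv2.imwrite('pics/side3c.png',cv2.resize(p['img'][240:400,200:400,::-1],None,fx=3,fy=3))
E
```

```text
[-3.5412469  -1.21018504 12.90422221] [0.49783596 0.22704201 0.09094815]
[0.01991613 0.0776578  0.07945115 0.08037735]
```

View pics/side3c.png

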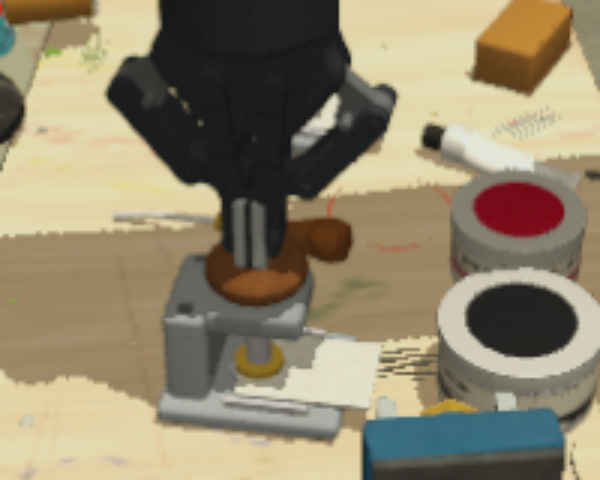

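The side picture shows the head down on its collar with the top at about 0.080 m. I'll hold half a second more, then come straight up.

Call:
move_arm(
  deltas=[1, 0, 0, 0, 0, 0, 0, 1, 0, 0, 0, 0, 0, 0, 1, 0, 0, 0, 0, 0, 0, 1, 0, 0, 0, 0, 0, 0, 1, 0, 0, -0.003, 0, 0, 0, 1, 0, 0, -0.004, 0, 0, 0, 1, 0, 0, -0.005, 0, 0, 0, 1, 0, 0, -0.006, 0, 0, 0, 1, 0, 0, -0.01, 0, 0, 0, 1, 0, 0, -0.02, 0, 0, 0],
)

```text
clock: 8.15
tcp_pos: [0.4966, 0.2267, 0.1373]
orientation: [-0.001, 0.707, 0.707, -0.001]
wrist_force: [-0.4, 0.4, -0.0]
finger_gap: -0.0
```

Call:
move_arm(
  deltas=[1, 0, 0, -0.03, 0, 0, 0, 1, 0, 0, -0.03, 0, 0, 0, 1, 0, 0, -0.03, 0, 0, 0, 1, 0, 0, -0.015, 0, 0, 0, 1, -0.025, 0, 0, 0, 0, 0, 1, -0.025, 0, 0, 0, 0, 0, 1, -0.025, 0, 0, 0, 0, 0, 1, 0, 0, 0, 0, 0, 0],
)

```text
clock: 9.15
tcp_pos: [0.4972, 0.1508, 0.2422]
orientation: [-0.0, 0.708, 0.706, -0.0]
wrist_force: [-0.9, -0.4, -0.0]
finger_gap: 0.0
```

```bash
python3 look.py 4
```

```text
9.15 [0.4972 0.1508 0.2422] [-0.     0.708  0.706 -0.   ] 3.4691672605839376e-05 [-0.92 -0.36 -0.01]
wrist 0.81 [321. 119.] [0.497  0.2272 0.0905] 3271 [0.4972 0.227 ] 0.0239
side 0.89 [288. 325.] [0.4961 0.2323 0.0909] 635 [0.4961 0.2301] 0.0243
scene 0.56 [226. 194.] [0.4956 0.2212 0.0909] 288 [0.4987 0.2241] 0.025
```

View pics/side4.png

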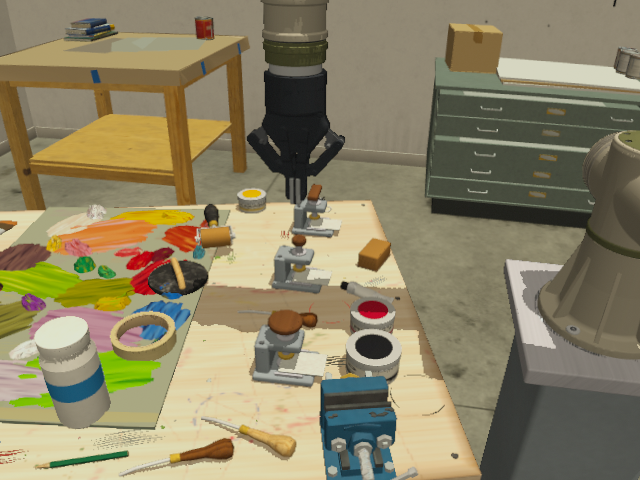

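The side picture shows the disc head up again at (286,322), the press where it was, everything else unmoved, and the hand clear.

```bash
python3 -c "
from h import *
print(order.hand_in())"
```

```text
the job is handed in; nothing more can be done
None
```

I pressed the disc press's head down to its stop with the closed fingertips, held it there for about 1.6 s, and let it spring back. I then took the hand well clear and handed the job in at about 9 s.

- **Pressing:** the force rose to about 12.5 N on the stop. The side camera put the head's top at about 0.080 m, which is fully down.
- **Afterwards:** the head's top measured about 0.091 m, against 0.092 m when up. The press moved less than 1 mm by the wrist camera, and nothing else looked moved in the side picture.
- **Disagreement:** the scene and side cameras differed by about 8–10 mm in y on the disc's position. I used the wrist camera's reading, which lay between them.

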